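Pack the small parts tin under the cantilever tray

ROBOT

A 7-joint arm with a two-finger parallel gripper is mounted at the origin on the work surface. World frame = base frame: x ahead of the robot, y to its left, z up, the work surface at z = 0. Lengths are in m, angles in rad, forces in N, time in s.
With the tool pointing down it reaches from about 0.4 to 0.9 m from the base axis. Payload 5.5 kg.
Tool frame: the origin (TCP) lies midway between the tips of the shut fingers; the grasp point (between the pads) lies 19 mm behind it (manip.grip_depth is the distance from the TCP to the grasp point, in m); z points along the fingers, y is the line along which they close (so a half turn about z gives the same grasp; the last joint's range is limited). The gripper opens to 92 mm and grips with 3 to 60 N. Pads are 19 mm wide; open, the fingers measure 130 mm over their backs; the gripper's body (75 mm by 190 mm) begins 47 mm behind the grasp point.
Start: joints at [-1.003, 0.501, -0.427, 1.55, 0.221, 1.138, -0.21], TCP at [0.195, 0.62, 0.227] pointing down, gripper open.
Joint ranges: [-2.88, 2.88], [-0.31, 2.03], [-1.54, 1.56], [0.2, 2.42], [-1.41, 4.55], [0.19, 2.02], [-2.57, 2.57]. Speed limits (rad/s): [2.57, 2.57, 3.14, 3.14, 3.14, 3.14, 3.14].

INTERFACE

Orientations are given as a unit quaternion [x, y, z, w].
In Python, from bench import manip, effector, viewer gives the robot as it stands. Calls block until the motion is done:
- manip.move_pose(position, orientation): joint-space move of the TCP to a pose.
- manip.servo_line(position, ori=None, vel=0.15): straight line of the TCP; ori=None keeps the orientation; vel is the mean speed in m/s.
- manip.movej(angles): joint-space move.
- effector.open_jaws() and effector.close(f_grip=None): open the fingers fully, or close them until they stop; f_grip is the grip in N (None keeps the last).
- manip.sleep(seconds).
- manip.solve_ik(position, orientation): joint angles nearest the present ones, or None.
- viewer.get_image(name): name is "side" or "top"; returns the picture (384x512x3 uint8, red, green, blue); there is no depth.
- viewer.get_calibration(name): a dict with "vfov" (degrees; the focal length in pixels is half the picture's height over the tangent of half this angle, whatever the lens; pixels are square), "cx", "cy" (the principal point, pixels), "dist_coeffs" ([k1, k2, p1, p2, k3] as OpenCV has them; the pictures are not rectified), "eye" and "attitude" of the camera in the world. Camera axes: x right, y down, z forward; pixel columns grow to the right and rows downward; lengths in m; the calibration is good to about 2 mm. A picture is of the moment at which its call begins. get_calibration takes no time and is no camera call.
A pose or a line that the arm cannot do raises manip.PlanningError and nothing moves.
- manip.hand_in(): hands the job in; it is judged then, once.
Readings, each from a call of its own:
- manip.current_clock(): time.
- manip.current_q(): joint angles.
- manip.current_joint_velocities(): joint speeds.
- manip.current_tau(): joint torques, N m.
- manip.current_tool_pos(): TCP position.
- manip.current_tcp_rot(): TCP orientation.
- manip.current_force(): force on the tool from outside, world axes, zero at the start.
- manip.current_wrist_torque(): the same for the moment, N m.
- manip.current_finger_gap(): finger opening in m.
- manip.current_gripper_force(): force on a finger pad.
Only numpy, scipy, OpenCV 4.12 (cv2) and the standard library are available. Lean on these libraries where they do the work, as an engineer would, in place of code of your own. Each camera call takes 0.05 s, during which the arm holds its last target. There are 200 camera calls.

TASK

Swing the top tray of the grey parts box fully open until it rests open by itself, then take the oblong metal tin out of the plywood rack and set it down, without dropping it, flat and lid up on the floor of the empty middle bay under the tray. Then swing the tray back and lower it gently until it is fully closed over the tin. Leave the jar, the glue bottle and the spoked wheel where they are.

Things in the scene. Friction and masses are not known exactly. Their poses are not given: they have to be found in the camera images.
- partsbox: Grey plastic box, fixed, 156 mm (x) by 210 mm (y), walls 5 mm thick, 62 mm high. Origin: centre of underside, z up. +x is where the tray swings open (roughly the robot's left). Two 4 mm dividers along x (tops 56 mm above the table) leave an empty middle bay; the side bays hold cream parts up to 39 mm above the table. Link arms outside both y ends reach 111 mm from the middle.
- bay (a point): Centre of the middle bay's floor, 5 mm above the table, axes as the box's. Bay 52 mm wide (y), 146 mm long (x), divider tops 51 mm above this point. The tin ends up below the divider tops with 4 mm free each side of its 44 mm width, so in the bay it can be held only across its 62 mm length, fingers along x.
- lift (a joint): Arm angle, rad: 0 tray closed, 2.094 fully open at its stop. Tray stays level and moves on an arc: at q it is shifted 0.12*(cos20deg-cos(20deg+q)) m along box +x and 0.12*(sin(20deg+q)-sin20deg) m up (open: 205 mm over, 36 up; peak 79 up at q=1.22). Slightly stiff; tray weighs 0.3 kg; far past the top it sinks onto the open stop and stays; let go partway down the closing side it falls shut.
- tray_handle (a point): Centre of the black bar handle over the middle of the white tray, axes as the box's. Bar 12 mm (x), 80 mm (y), 14 mm high, 127 mm above the table when closed; two end posts leave 64 mm between; its underside is 24 mm above the tray rim. Pinch it from above along box x. Tray 150 by 206 mm, 32 mm deep, underside 64 mm above the table when closed.
- tin: Oblong lidded metal tin, 62 mm (its x) by 44 mm (its y) by 40 mm high, plain bright metal, 0.08 to 0.17 kg, loose. Origin: centre of its underside; z up through the lid. It starts in one of the two stalls of the rack, lid up, its x along the rack's x.
- rack: Plywood rack, fixed, 151 mm (x) by 64 mm (y), origin: centre of underside. Floor 5 mm; three 5 mm walls, tops 50 mm above the table, make two stalls 68 mm wide, centres x = -36.5 and +36.5 mm; 3 mm lips along both y edges, 10 mm high. In the rack the tin can be held only across its 44 mm width; set it down on the free table between rack and box (gap over 150 mm) and take it the other way.
- jar: Small round glass jar, 44 mm diameter, 48 mm high, in the other stall of the rack; leave alone. Origin: centre of its underside.
- glue: White plastic glue bottle, 40 mm diameter, 85 mm high, standing beyond the box; leave alone. Origin: centre of its underside.
- wheel: Cream plastic spoked wheel of a model kit, 86 mm diameter, 8 mm high (hub 12 mm), lying beyond the rack; leave alone. Origin: centre of its underside.

How it is judged:
On the way, in this order (a step that is already met when the one before it is completed fails the run):
1. the tray is swung fully open and rests there, let go (value of joint lift above 2 rad and contact force between tray and the fingers below 0.05 N), for 0.2 s.
2. the tin stands flat on the floor of the middle bay, let go, with the tray still open (x of tin in the frame of bay between -0.045 and 0.045 m and y of tin in the frame of bay between -0.012 and 0.012 m and z of tin in the frame of bay below 0.005 m and angle between tin's own z axis and vertical below 0.1 rad and contact force between tin and the fingers below 0.05 N and value of joint lift above 1.9 rad), for 0.2 s.
At the end, for the whole second after the job is handed in: The tray is fully closed (lift below 0.04 rad) and still; under it the tin stands lid up (within 0.1 rad) and at rest on the floor of the middle bay: its origin within 45 mm of the bay's centre along the bay, 12 mm across it and less than 5 mm above its floor; the fingers are off it (x of tin in the frame of bay between -0.045 and 0.045 m and y of tin in the frame of bay between -0.012 and 0.012 m and z of tin in the frame of bay below 0.005 m and angle between tin's own z axis and vertical below 0.1 rad and contact force between tin and the fingers below 0.05 N and linear speed of tin below 0.02 m/s and value of joint lift below 0.04 rad and velocity of joint lift between -0.05 and 0.05 rad/s); the robot touches nothing.
It fails at once if the tin is dropped (moves faster than 0.45 m/s while the fingers do not touch it) (linear speed of tin above 0.45 m/s and contact force between tin and the fingers below 0.05 N).
It fails at once if the tray is slammed shut (closing faster than 2 rad/s in the last 0.15 rad) (value of joint lift below 0.15 rad and velocity of joint lift below -2 rad/s).
It fails at once if the jar, the glue bottle or the wheel is moved by more than 30 mm or knocked over (distance of any of jar, glue, wheel from where it was at the start of the episode above 0.03 m or angle between any of jar, glue's own z axis and vertical above 0.5 rad).
It also fails if it takes over 72 s, if anything falls off the work surface, if the arm or the gripper's body presses on something with over 40 N, if the wrist force passes 120 N, or if a joint passes its speed limit or range.

## Working session

There is one attempt and no reset: what is moved stays moved. The work goes in short steps, each a Python script; the robot and the scene stay as the last script left them, time stands still between calls to the robot, and variables do not carry over. Pictures are saved under pics/ and viewed, at most 10 in all, crops included, and the job is handed in when it is done.

```bash
ls; mkdir -p pics
python3 - <<'E'
from bench import manip, effector, viewer
import cv2
for n in("side","top"):
    cv2.imwrite(f"pics/{n}0.png",viewer.get_image(n)[:,:,::-1]); print(viewer.get_calibration(n))
print(manip.current_tcp_rot(),manip.grip_depth,manip.current_clock())
E
```

```text
pics
{'vfov': 45.39169172694389, 'cx': 259.90758827476316, 'cy': 190.0240491487298, 'dist_coeffs': array([-0.03085321,  0.        ,  0.        ,  0.        ,  0.        ]), 'eye': array([0.34783684, 0.73069528, 0.7439852 ]), 'attitude': array([-0.13432153,  0.88542301, -0.44127972,  0.05706158])}
{'vfov': 49.11259310294004, 'cx': 257.2231853779569, 'cy': 188.67916126075366, 'dist_coeffs': array([-0.10800183,  0.        ,  0.        ,  0.        ,  0.        ]), 'eye': array([ 0.40158371, -0.09146425,  0.9901332 ]), 'attitude': array([ 0.73377813, -0.66874777,  0.07813426, -0.09078057])}
[ 1.51771249e-01  9.88415246e-01 -8.73375502e-04 -1.64574731e-04] 0.0188 0.1
```

View pics/top0.png

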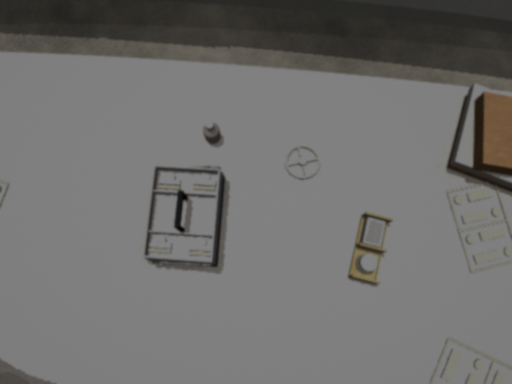

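View pics/side0.png

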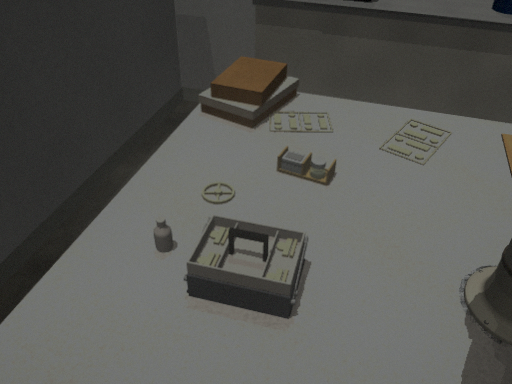

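The top view shows the closed box with its handle at about (181,210), the tin at (373,232), the jar at (367,262), the glue bottle at (211,132) and the wheel at (302,162). I'll enlarge the crops.

```bash
cat > h.py <<'E'
import numpy as np, cv2
from scipy.spatial.transform import Rotation as R
from bench import manip, effector, viewer
def cam(n):
    c=viewer.get_calibration(n); f=192/np.tan(np.radians(c['vfov']/2))
    K=np.array([[f,0,c['cx']],[0,f,c['cy']],[0,0,1]]); return K,np.array(c['dist_coeffs']),np.array(c['eye']),R.from_quat(c['attitude']).as_matrix()
def ray(n,px,z):
    K,d,e,A=cam(n); p=cv2.undistortPoints(np.float64(px).reshape(-1,1,2),K,d).reshape(-1,2)
    v=np.c_[p,np.ones(len(p))]@A.T; return e+v*((z-e[2])/v[:,2])[:,None]
def proj(n,P):
    K,d,e,A=cam(n); Rc=A.T; return cv2.projectPoints(np.float64(P).reshape(-1,1,3),cv2.Rodrigues(Rc)[0],-Rc@e,K,d)[0].reshape(-1,2)
def q(yaw): # tool down, tool y axis at angle yaw from world x (xy-plane)
    y=np.array([np.cos(yaw),np.sin(yaw),0]); z=np.array([0,0,-1.]); return R.from_matrix(np.c_[np.cross(y,z),y,z]).as_quat()
def br(i): return np.uint8(255*(i/255.)**.6)
def crop(n,x0,y0,w,h,s,img=None):
    i=viewer.get_image(n) if img is None else img
    return cv2.resize(br(i[y0:y0+h,x0:x0+w,::-1]),None,fx=s,fy=s,interpolation=cv2.INTER_CUBIC)
E
python3 - <<'E'
from h import *
t=viewer.get_image("top");s=viewer.get_image("side")
a=crop("top",140,155,95,118,5,t);b=crop("top",345,200,55,90,5,t)
o=np.zeros((590,475+275,3),np.uint8);o[:590,:475]=a;o[:450,475:]=b;cv2.imwrite("pics/c1.png",o)
cv2.imwrite("pics/c2.png",crop("side",180,140,165,175,3.4,s))
np.set_printoptions(precision=4,suppress=True)
print(ray("top",[[181,210],[373,232],[367,262],[211,132],[302,162]],0.05))
print(ray("side",[[248,237],[294,155],[318,165]],0.05))
E
```

```text
[[ 0.5641  0.1052  0.05  ]
 [ 0.5536 -0.3341  0.05  ]
 [ 0.485  -0.323   0.05  ]
 [ 0.7589  0.0595  0.05  ]
 [ 0.7038 -0.1621  0.05  ]]
[[ 0.5757  0.0228  0.05  ]
 [ 0.5563 -0.3339  0.05  ]
 [ 0.4828 -0.3058  0.05  ]]
```

View pics/c1.png

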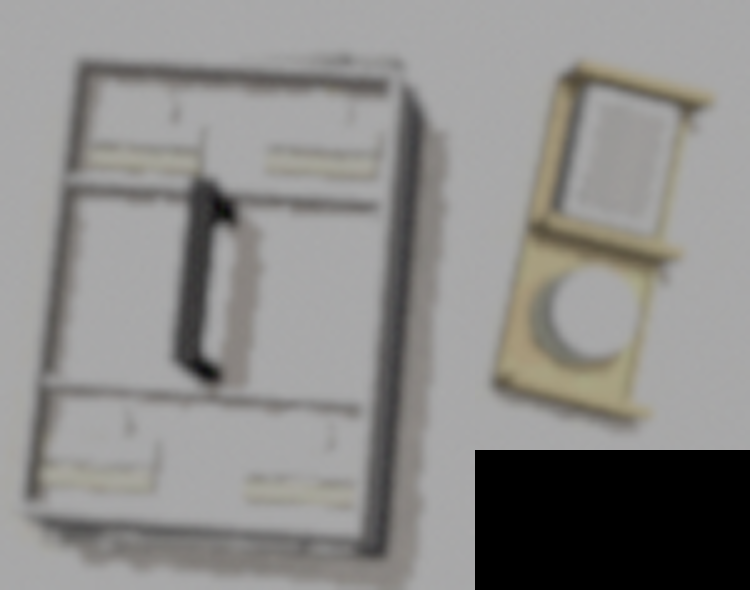

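View pics/c2.png

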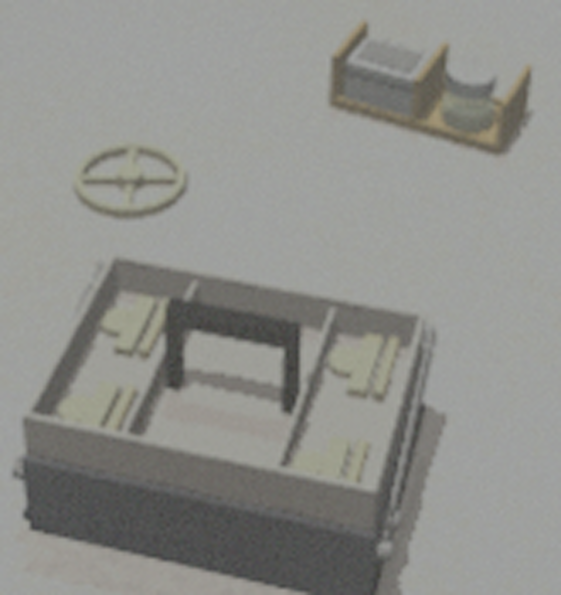

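The crops show the rim corners, the handle bar, the tin lid in the far stall (lid corners in the crop at about (590,85), (685,108), (655,225), (562,212)) and the jar in the near stall. Next I'll cast rays for these points.

Run:
```python
from h import *
np.set_printoptions(precision=4,suppress=True)
T=lambda p:np.array(p)/5.+[140,155]-.4
T2=lambda p:(np.array(p)-[475,0])/5.+[345,200]-.4
S=lambda p:np.array(p)/3.4+[180,140]-.35
print("rim top",ray("top",T([[80,62],[405,72],[28,515],[362,548]]),.096))
print("rim side",ray("side",S([[115,260],[425,318],[378,492],[25,417]]),.096))
t=viewer.get_image("top").astype(int); s=viewer.get_image("side").astype(int)
# handle masks
m=np.uint8(t.max(2)<75);m2=np.zeros_like(m);m2[185:236,170:193]=m[185:236,170:193]
ys,xs=np.nonzero(m2);print(len(xs))
r=cv2.minAreaRect(np.c_[xs,ys].astype(np.float32));print("top bar",r)
L=[(xs[ys==y].min()-.5,y) for y in range(195,225)]
l=ray("top",L,.134);k=np.polyfit(l[:,0],l[:,1],1);print("left edge line y=",k,"yaw of line",np.degrees(np.arctan(k[0])),l.mean(0), ys.min(),ys.max())
print("bar side top corners", ray("side",S([[168,300],[299,322]]),.134))
print("bar top pic ends", ray("top",T([[195,180],[215,180],[178,360],[200,362]]),.134))
# tin lid/rack
print("lid top",ray("top",T2([[590,85],[688,108],[655,230],[562,212]]),.045))
print("lid side",ray("side",S([[362,38],[426,52],[415,85],[348,70]]),.045))
print("rack wall ends top z.05",ray("top",T2([[578,65],[712,100],[540,222],[680,260],[502,380],[648,415]]),.05))
print("rack walls side z.05",ray("side",S([[365,24],[333,58],[445,44],[415,82],[530,68],[503,105]]),.05))
```

```text
rim top [[0.6478 0.1661 0.096 ]
 [0.6562 0.0201 0.096 ]
 [0.4464 0.1587 0.096 ]
 [0.4469 0.0147 0.096 ]]
rim side [[0.6522 0.0298 0.096 ]
 [0.4517 0.0225 0.096 ]
 [0.4462 0.1668 0.096 ]
 [0.6507 0.1736 0.096 ]]
308
top bar ((177.18824768066406, 211.1529541015625), (21.90997886657715, 42.51837158203125), 12.52880859375)
left edge line y= [0.0406 0.0765] yaw of line 2.3277584690228394 [0.5497 0.0989 0.134 ] 190 234
bar side top corners [[0.5919 0.0949 0.134 ]
 [0.514  0.0896 0.134 ]]
bar top pic ends [[0.5903 0.0983 0.134 ]
 [0.5911 0.0899 0.134 ]
 [0.5139 0.095  0.134 ]
 [0.5139 0.0858 0.134 ]]
lid top [[ 0.5889 -0.3217  0.045 ]
 [ 0.5822 -0.3675  0.045 ]
 [ 0.5249 -0.3538  0.045 ]
 [ 0.5295 -0.311   0.045 ]]
lid side [[ 0.5842 -0.3559  0.045 ]
 [ 0.5285 -0.3516  0.045 ]
 [ 0.5265 -0.3009  0.045 ]
 [ 0.5832 -0.3052  0.045 ]]
rack wall ends top z.05 [[ 0.5967 -0.3146  0.05  ]
 [ 0.5859 -0.3771  0.05  ]
 [ 0.5234 -0.3001  0.05  ]
 [ 0.5117 -0.3643  0.05  ]
 [ 0.452  -0.2863  0.05  ]
 [ 0.442  -0.3522  0.05  ]]
rack walls side z.05 [[ 0.5855 -0.3703  0.05  ]
 [ 0.5976 -0.3111  0.05  ]
 [ 0.5148 -0.3608  0.05  ]
 [ 0.5262 -0.2978  0.05  ]
 [ 0.4417 -0.3471  0.05  ]
 [ 0.4534 -0.2878  0.05  ]]
```

```bash
cat >> h.py <<'E'
BOX=np.array([.550,.095]); BY=np.radians(92.2); bx=np.array([np.cos(BY),np.sin(BY)]); by=np.array([-bx[1],bx[0]])
D=np.radians(20)
def hp(a,dx=0,dz=0): # TCP for handle grasp at lift angle a
    xy=BOX+bx*(.12*(np.cos(D)-np.cos(D+a))+dx); return np.r_[xy,.127-.0188+.12*(np.sin(D+a)-np.sin(D))+dz]
def go(p,yaw):
    c=[(np.abs(np.array(j)-manip.current_q()).max(),o) for o in (q(yaw),q(yaw+np.pi)) if (j:=manip.solve_ik(p,o)) is not None]
    o=min(c,key=lambda t:t[0])[1]; manip.move_pose(p,o); return o
def st(s=''):
    print(s,'t',round(manip.current_clock(),2),'p',np.round(manip.current_tool_pos(),4),'F',np.round(manip.current_force(),1),'gap',round(manip.current_finger_gap(),4),'gf',round(float(np.max(manip.current_gripper_force())),1))
E
python3 - <<'E'
from h import *
go(hp(0,0,.06),BY); st('above')
print(np.round(manip.current_q(),2))
for a in np.linspace(0,2.09,5):
    j=manip.solve_ik(hp(a),manip.current_tcp_rot()); print(a,None if j is None else np.round(j,2))
manip.servo_line(hp(0,0,.002),vel=.1); st('down')
effector.close(f_grip=25); st('closed')
E
```

```text
above t 2.58 p [0.5499 0.0964 0.1682] F [-0.2 -0.8 -0.2] gap 0.0917 gf 0.0
[-0.43  0.38  0.26  1.86 -0.12  0.92 -1.65]
0.0 [-0.41  0.46  0.24  1.9  -0.15  0.8  -1.62]
0.5225 [-0.48  0.4   0.24  1.85 -0.12  0.9  -1.71]
1.045 [-0.56  0.39  0.23  1.8  -0.11  0.97 -1.81]
1.5675 [-0.63  0.43  0.21  1.75 -0.1   0.98 -1.91]
2.09 [-0.69  0.5   0.19  1.72 -0.11  0.93 -1.99]
down t 3.31 p [0.5504 0.0951 0.1104] F [ 0.1 -0.2  0.3] gap 0.0917 gf 0.0
closed t 4.52 p [0.55   0.0939 0.1102] F [-0.4 -3.1  0. ] gap 0.012 gf 25.0
```

```bash
sed -i 's/BOX=np.array(\[.550,.095\])/BOX=np.array([.550,.094])/' h.py
python3 - <<'E'
from h import *
for a in np.linspace(0,2.07,13)[1:]:
    manip.servo_line(hp(a,0,.002),vel=.12); st(f'{a:.2f}')
effector.open_jaws(); manip.sleep(.2); st('open')
p=hp(2.09,0,.10); manip.servo_line(p,vel=.2)
t=viewer.get_image("top"); cv2.imwrite("pics/top1.png",crop("top",90,140,160,130,5,t))
cv2.imwrite("pics/top1raw.png",t[:,:,::-1])
E
```

```text
0.17 t 4.83 p [0.5498 0.1027 0.1292] F [-0.3 -2.7  0.6] gap 0.012 gf 25.0
0.34 t 5.16 p [0.5494 0.1145 0.146 ] F [ 1.2 -2.9  0.5] gap 0.0114 gf 25.0
0.52 t 5.48 p [0.549  0.1292 0.1608] F [ 0.6 -1.3  1.5] gap 0.0118 gf 25.0
0.69 t 5.81 p [0.5484 0.1464 0.1729] F [ 2.4 -1.3  2. ] gap 0.0116 gf 25.0
0.86 t 6.13 p [0.5478 0.1652 0.1817] F [3.8 0.1 0.9] gap 0.0114 gf 25.0
1.03 t 6.46 p [0.5472 0.1849 0.1872] F [5.2 0.7 0.4] gap 0.0117 gf 25.0
1.21 t 6.78 p [0.5466 0.2052 0.1891] F [5.3 1.5 0.1] gap 0.0115 gf 25.0
1.38 t 7.11 p [0.546  0.2261 0.1875] F [6.4 2.4 0.1] gap 0.0118 gf 25.0
1.55 t 7.43 p [0.5453 0.2464 0.1823] F [ 7.1  2.7 -0.5] gap 0.0116 gf 25.0
1.72 t 7.76 p [0.5447 0.2653 0.1738] F [ 7.8  2.1 -1.5] gap 0.0116 gf 25.0
1.90 t 8.08 p [0.5442 0.2824 0.1621] F [ 8.5  2.4 -1.7] gap 0.0118 gf 25.0
2.07 t 8.41 p [0.5438 0.2974 0.1475] F [ 9.2  2.7 -2.7] gap 0.0114 gf 25.0
open t 9.93 p [0.5422 0.2967 0.1485] F [ 0.2 -0.3  0.9] gap 0.0919 gf 0.0
```

View pics/top1.png

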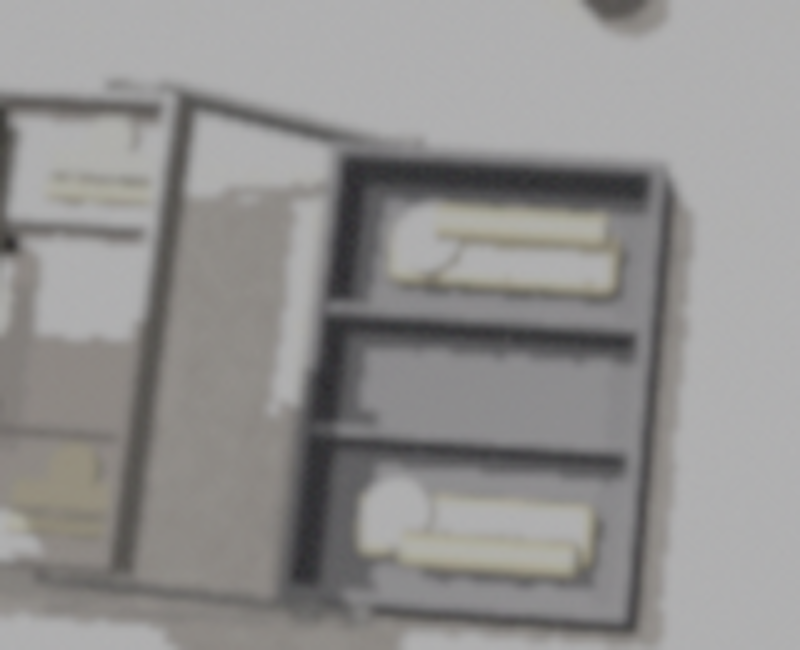

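The tray rests open at the left. The box shows its three bays: divider 1 runs from crop (325,305) to (635,333), divider 2 from (315,430) to (625,460), and the outer corners are at (338,150), (668,165) and (635,628).

Run:
```python
from h import *
np.set_printoptions(precision=4,suppress=True)
T=lambda p:np.array(p)/5.+[90,140]-.4
print("corners z.062",ray("top",T([[338,150],[668,165],[290,592],[635,628]]),.062))
a=ray("top",T([[325,305],[635,333],[315,430],[625,460]]),.056);print("div",a,a.mean(0),np.degrees(np.arctan2(*(a[0]-a[1])[1::-1])),np.degrees(np.arctan2(*(a[2]-a[3])[1::-1])))
t=cv2.imread("pics/top1raw.png").astype(int).sum(2)
# brightness profiles across dividers, cols 160..210
for c in (165,180,195,210): print(c,t[196:240,c])
s=viewer.get_image("side");cv2.imwrite("pics/side1.png",crop("side",170,130,185,175,3.4,s))
```

```text
corners z.062 [[0.6513 0.1712 0.062 ]
 [0.6579 0.0174 0.062 ]
 [0.4478 0.1627 0.062 ]
 [0.4474 0.0084 0.062 ]]
div [[0.5791 0.1677 0.056 ]
 [0.5794 0.0242 0.056 ]
 [0.5214 0.1637 0.056 ]
 [0.5214 0.022  0.056 ]] [0.5503 0.0944 0.056 ] 90.14088621028192 90.00019910140767
165 [244 258 267 269 271 261 220 141  80  67  87 124 145 194 249 276 279 281
 279 279 282 283 282 281 282 270 239 221 226 240 231 171  96  84 112 145
 177 219 239 258 301 358 392 407]
180 [271 204 224 261 279 279 267 221 147  85  64  92 127 163 211 261 277 281
 285 285 282 284 285 285 285 288 286 286 285 285 282 255 181 100  88 114
 142 201 259 284 285 290 304 335]
195 [358 268 185 192 245 274 281 267 216 144  87  70  93 129 180 234 271 283
 286 288 285 288 288 287 288 290 290 287 292 289 289 285 255 181 103  85
 114 144 199 260 288 288 294 303]
210 [388 342 255 184 193 245 277 280 264 212 139  79  66  90 128 188 252 279
 285 284 282 282 283 285 286 288 287 282 283 283 285 284 283 259 188 105
  84 113 139 180 232 265 270 273]
```

View pics/side1.png

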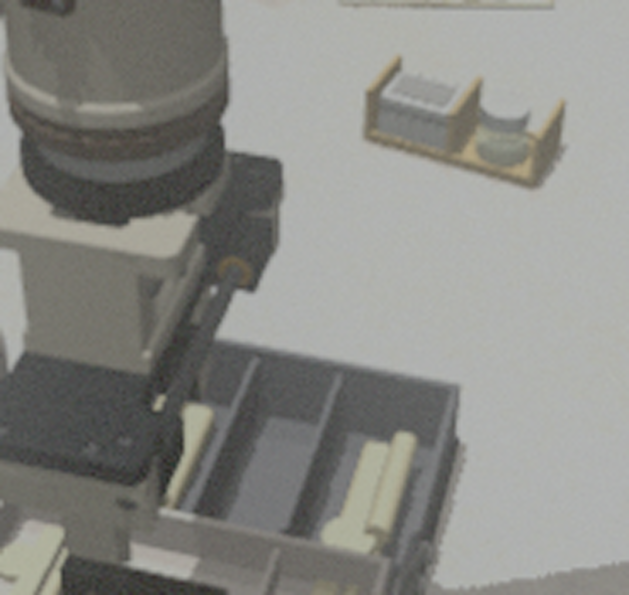

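The side view shows the gripper above the open tray and the tin and jar undisturbed in the rack. I'll fit the divider edges to sub-pixel accuracy.

Run:
```python
from h import *
np.set_printoptions(precision=4,suppress=True)
t=cv2.imread("pics/top1raw.png").astype(float).sum(2)
for name,r0,s in(("d1 inner",199,26),("d2 outer",224,-30)):
    P=[]
    for c in range(163,212):
        r=int(round(r0+(c-163)*.064)); seg=t[r:r+10,c]
        i=next(i for i in range(9) if seg[i]>165>=seg[i+1] ); P.append((c,r+i+(seg[i]-165)/(seg[i]-seg[i+1])))
    w=ray("top",P,.056); k=np.polyfit(w[:,1],w[:,0],1)
    print(name,"x at y=.094:",np.polyval(k,.094),"->centre",np.polyval(k,.094)-s/1e3,"yaw",90-np.degrees(np.arctan(k[0])))
```

```text
d1 inner x at y=.094: 0.5777074898877714 ->centre 0.5517074898877714 yaw 91.5493901495778
d2 outer x at y=.094: 0.5216466598667029 ->centre 0.5516466598667029 yaw 91.52808982022313
```

```bash
sed -i 's/BOX=np.array(\[.550,.094\])/BOX=np.array([.5513,.094])/; s/radians(92.2)/radians(91.6)/' h.py
python3 - <<'E'
from h import *
ty=np.radians(80.2)
go([.556,-.337,.13],ty); st('above'); print(np.round(manip.current_q(),2))
manip.servo_line([.556,-.337,.018],vel=.1); st('down')
effector.close(f_grip=25); st('grip')
manip.servo_line([.556,-.337,.12],vel=.12); st('up')
o=go([.53,-.14,.12],BY-np.pi/2); st('mid'); print(np.round(manip.current_q(),2))
s=viewer.get_image("side");cv2.imwrite("pics/side2.png",crop("side",170,60,235,175,3.4,s))
E
```

```text
above t 12.96 p [ 0.5571 -0.3354  0.13  ] F [ 0.6 -0.4 -0.5] gap 0.0918 gf 0.0
[ 0.02  0.67  0.7   1.66 -0.5   1.   -0.85]
down t 14.22 p [ 0.5566 -0.3374  0.0188] F [-0.3 -0.4  0.7] gap 0.0918 gf 0.0
grip t 15.03 p [ 0.5559 -0.3371  0.018 ] F [-0.4  0.2  0.2] gap 0.0437 gf 25.0
up t 16.03 p [ 0.5555 -0.3364  0.1191] F [-0.4  0.  -2.5] gap 0.0442 gf 25.0
mid t 17.17 p [ 0.5299 -0.141   0.1197] F [ 0.3  0.3 -0.6] gap 0.0436 gf 25.0
[-0.03  0.43  0.3   1.92 -0.17  0.81  0.39]
```

View pics/side2.png

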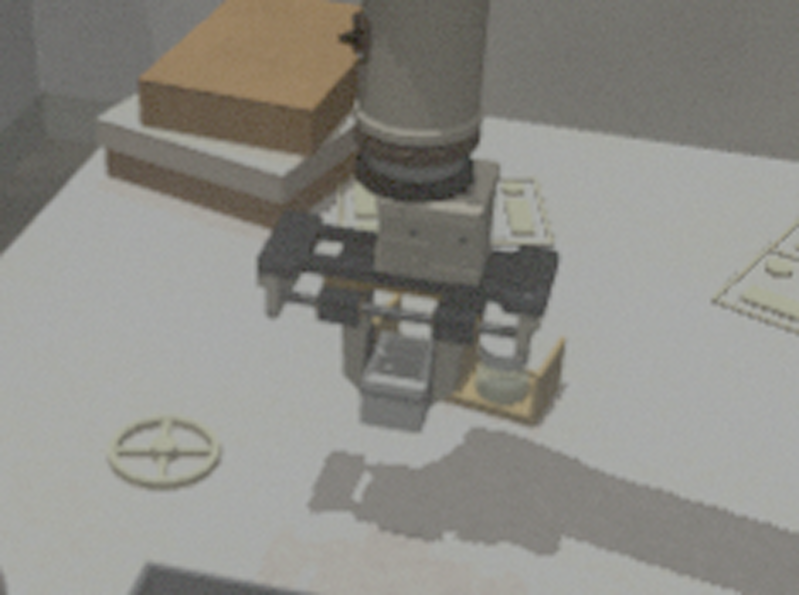

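The side view shows the tin held level between the fingers at about (395,375), with the jar untouched. Next I'll set the tin down and regrasp it across its length.

Run:
```python
from h import *
p=np.array([.53,-.14])
manip.servo_line([*p,.03],vel=.1); manip.servo_line([*p,.0135],vel=.03); st('table')
effector.open_jaws(); st('rel')
manip.servo_line([*p,.09],vel=.15)
go([*p,.09],BY); st('rot'); print(np.round(manip.current_q(),2))
manip.servo_line([*p,.0125],vel=.12); effector.close(f_grip=25); st('grip')
manip.servo_line([*p,.15],vel=.15); st('up')
o=go([*BOX,.15],BY); st('bay above'); print(np.round(manip.current_q(),2), np.degrees(np.arctan2(*R.from_quat(manip.current_tcp_rot()).apply([0,1,0])[1::-1])))
t=viewer.get_image("top"); cv2.imwrite("pics/top2.png",crop("top",90,140,160,130,5,t))
```

```text
table t 18.97 p [ 0.5299 -0.14    0.0133] F [-0.6  0.3 -1. ] gap 0.0439 gf 25.0
rel t 19.88 p [ 0.53   -0.14    0.0135] F [-0.4 -0.1  0. ] gap 0.0916 gf 0.0
rot t 21.75 p [ 0.5295 -0.14    0.0893] F [ 0.  -0.9 -0.5] gap 0.0919 gf 0.0
[-0.31  0.55  0.66  1.94 -0.47  0.8  -0.93]
grip t 23.13 p [ 0.5303 -0.1401  0.0128] F [-0.6  1.1  2.7] gap 0.0616 gf 25.0
up t 24.2 p [ 0.5293 -0.1396  0.1491] F [-0.6  0.3 -1.5] gap 0.0617 gf 25.0
bay above t 25.13 p [0.5512 0.0917 0.1498] F [ 0.  -0.1 -1.6] gap 0.0619 gf 25.0
[-0.76  0.48  0.7   1.88 -0.38  0.92 -1.42] -88.51286920472272
```

View pics/top2.png

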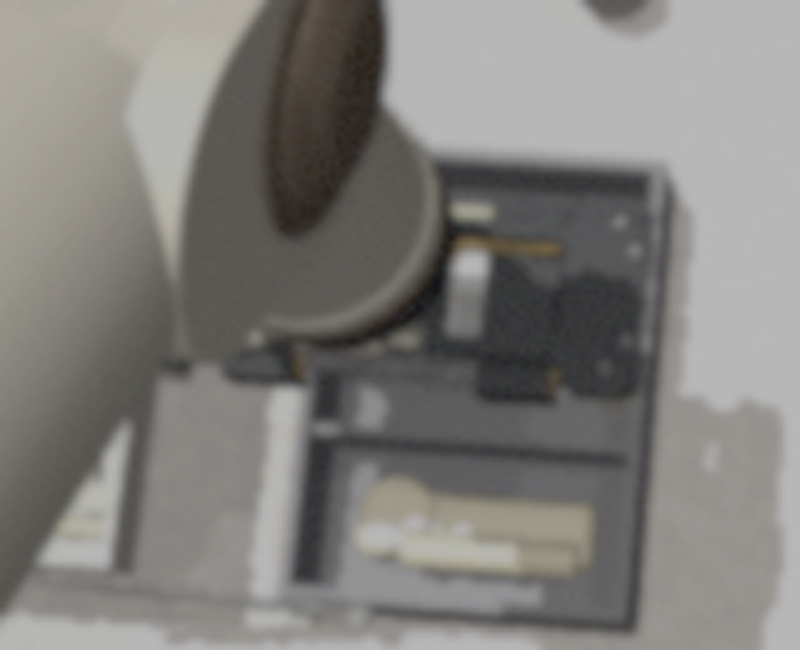

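The tin is held over the bay; the arm hides most of it. I'll lower it in steps with force checks.

Run:
```python
from h import *
b=BOX-bx*.001
manip.servo_line([*b,.075],vel=.1); st()
for z in (.066,.058,.050,.042,.034,.027,.022,.0185):
    manip.servo_line([*b,z],vel=.04); f=np.array(manip.current_force()); st(z)
    if f[2]>6 or np.abs(f[:2]).max()>8: print('STOP');break
```

```text
t 26.08 p [0.5519 0.0929 0.0755] F [ 0.4  0.7 -0.4] gap 0.0622 gf 25.0
0.066 t 26.46 p [0.5511 0.093  0.0658] F [ 0.6 -0.1 -1.3] gap 0.0615 gf 25.0
0.058 t 26.81 p [0.551  0.0929 0.0576] F [ 0.2 -0.4 -0.5] gap 0.062 gf 25.0
0.05 t 27.16 p [0.551  0.0929 0.0496] F [-0.2 -0.1 -0.7] gap 0.0617 gf 25.0
0.042 t 27.51 p [0.551  0.0929 0.0416] F [ 0.8 -0.3 -1.1] gap 0.0616 gf 25.0
0.034 t 27.86 p [0.551  0.093  0.0336] F [ 0.  -0.  -1.3] gap 0.0618 gf 25.0
0.027 t 28.18 p [0.551  0.0929 0.0266] F [-0.  -0.7 -1.1] gap 0.0614 gf 25.0
0.022 t 28.46 p [0.5511 0.093  0.0217] F [-0.1 -0.7 -0.7] gap 0.0619 gf 25.0
0.0185 t 28.71 p [0.5511 0.093  0.0183] F [ 0.3  0.2 -1.2] gap 0.0618 gf 25.0
```

Run:
```python
from h import *
b=BOX-bx*.001
manip.servo_line([*b,.0175],vel=.02); st()
effector.open_jaws(); manip.sleep(.1); st('rel')
manip.servo_line([*b,.12],vel=.12); st('up')
manip.servo_line([*b,.26],vel=.3)
go([.50,.30,.26],BY)
t=viewer.get_image("top"); s=viewer.get_image("side")
a=crop("top",150,155,85,125,4,t); c=crop("side",200,200,115,125,4,s)
cv2.imwrite("pics/c3.png",np.hstack([a,c]))
st()
```

```text
t 28.96 p [0.5515 0.093  0.0178] F [-0.5  0.5  3.2] gap 0.0618 gf 25.0
rel t 29.75 p [0.5513 0.093  0.0175] F [0.6 0.5 0.1] gap 0.0915 gf 0.0
up t 30.75 p [0.5507 0.0931 0.1193] F [ 0.4  0.1 -0.7] gap 0.0913 gf 0.0
 t 32.33 p [0.5012 0.2969 0.2599] F [ 0.5 -0.5  1.1] gap 0.092 gf 0.0
```

View pics/c3.png

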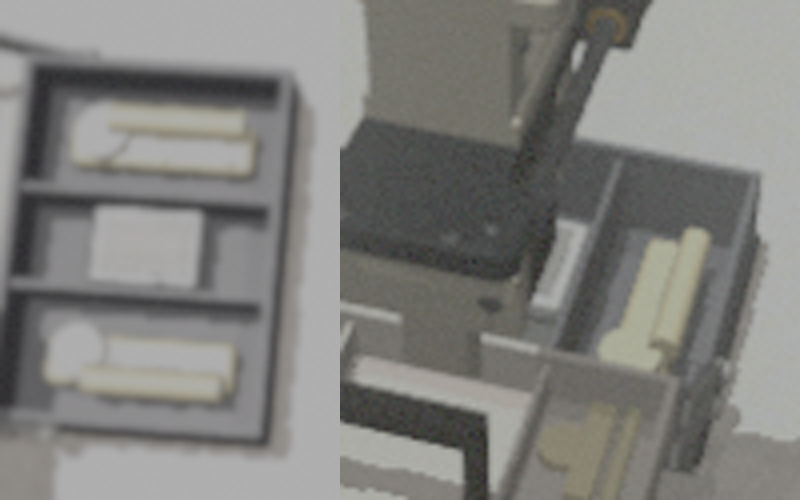

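The tin lies flat, lid up, in the middle bay (crop (148,245)), with the tray still open. Now I'll close the tray.

Run:
```python
from h import *
go(hp(2.094,0,.06),BY); manip.servo_line(hp(2.094,0,.002),vel=.1); st('down')
effector.close(f_grip=25); st('grip')
for a in np.r_[np.linspace(2.07,.2,12),.12,.06,.02,0]:
    manip.servo_line(hp(a,0,.002),vel=.11 if a>.15 else .04); st(f'{a:.2f}')
    if np.abs(manip.current_force()).max()>25: print('STOP');break
```

```text
down t 33.45 p [0.5459 0.2987 0.1468] F [-0.1 -0.6  0.6] gap 0.0917 gf 0.0
grip t 34.66 p [0.5456 0.2985 0.1463] F [-1.1 -0.3  0. ] gap 0.0119 gf 25.0
2.07 t 34.91 p [0.5456 0.2966 0.1485] F [ 0.4  0.  -2.1] gap 0.0119 gf 25.0
1.90 t 35.24 p [0.5461 0.2814 0.163 ] F [ 0.6 -0.5 -1.6] gap 0.0115 gf 25.0
1.73 t 35.58 p [0.5465 0.2647 0.1742] F [ 0.7 -1.  -0.7] gap 0.0118 gf 25.0
1.56 t 35.91 p [0.5471 0.2461 0.1825] F [ 0.3 -0.5 -1.3] gap 0.0116 gf 25.0
1.39 t 36.24 p [0.5476 0.2261 0.1876] F [ 0.4 -1.  -0.3] gap 0.012 gf 25.0
1.22 t 36.58 p [0.5482 0.2056 0.1892] F [-1.  -0.9  1.2] gap 0.0116 gf 25.0
1.05 t 36.91 p [0.5488 0.1855 0.1873] F [ 0.2 -3.5  0.1] gap 0.0118 gf 25.0
0.88 t 37.24 p [0.5493 0.1661 0.1821] F [-0.7 -2.8  1.4] gap 0.0114 gf 25.0
0.71 t 37.58 p [0.5499 0.1477 0.1737] F [ 0.3 -3.6  1.9] gap 0.0117 gf 25.0
0.54 t 37.91 p [0.5503 0.131  0.1623] F [-0.3 -5.   1.3] gap 0.0116 gf 25.0
0.37 t 38.24 p [0.5507 0.1164 0.1482] F [-0.7 -4.2 -0.1] gap 0.0118 gf 25.0
0.20 t 38.58 p [0.551  0.1044 0.1319] F [ 0.5 -5.1 -0.1] gap 0.0117 gf 25.0
0.12 t 38.97 p [0.5512 0.0998 0.1238] F [-0.1 -5.7 -2. ] gap 0.0119 gf 25.0
0.06 t 39.3 p [0.5513 0.0967 0.1173] F [ 0.  -6.3 -1.3] gap 0.0117 gf 25.0
0.02 t 39.57 p [0.5513 0.0948 0.1128] F [ 1.1 -6.5 -1.9] gap 0.012 gf 25.0
0.00 t 39.82 p [0.5514 0.094  0.1106] F [ 0.4 -5.5 -2. ] gap 0.0119 gf 25.0
```

Run:
```python
from h import *
for d in (.001,0,-.001,-.002,-.003,-.004):
    manip.servo_line(hp(0,-.0003,d),vel=.02); st(d)
    if manip.current_force()[2]>6: break
effector.open_jaws(); manip.sleep(.3); st('rel')
manip.servo_line(hp(0,0,.08),vel=.12); manip.servo_line(hp(0,0,.2),vel=.25)
go([.35,.45,.3],BY); st()
t=viewer.get_image("top"); s=viewer.get_image("side")
cv2.imwrite("pics/c4.png",np.hstack([crop("top",140,155,100,125,4,t),crop("side",180,205,100,125,4,s)]))
# same-pixel comparison of handle with the first picture
m=cv2.imread("pics/top0.png").astype(int)[:,:,::-1]
print("mean abs diff box region vs start",np.abs(t.astype(int)-m)[160:270,145:225].mean(),"rack jar",np.abs(t.astype(int)-m)[250:275,355:382].mean())
```

```text
0.001 t 40.07 p [0.5514 0.0939 0.1101] F [-1.4 -6.   2.1] gap 0.0123 gf 25.0
0 t 40.32 p [0.5515 0.0939 0.11  ] F [-4.3 -5.8 11.1] gap 0.0115 gf 25.0
rel t 41.93 p [0.5513 0.0937 0.1082] F [-0.8  0.6 -0.9] gap 0.0915 gf 0.0
 t 44.9 p [0.3515 0.4486 0.3   ] F [ 0.2 -0.5  0.7] gap 0.0917 gf 0.0
mean abs diff box region vs start 0.563030303030303 rack jar 0.5362962962962963
```

View pics/c4.png

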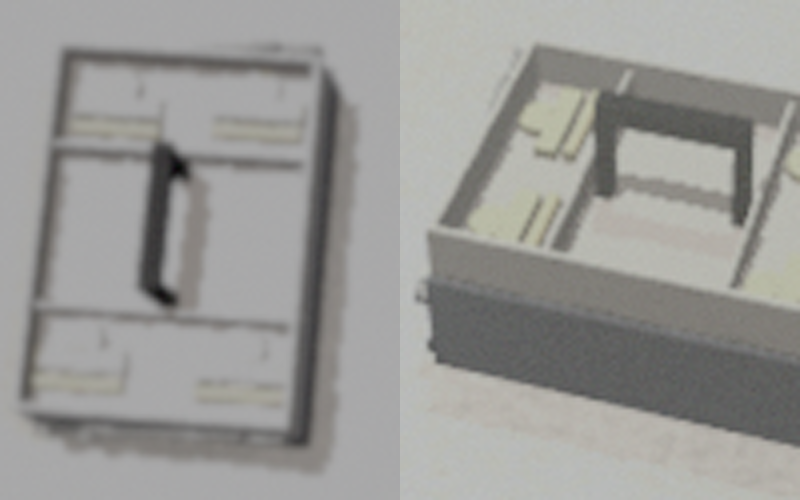

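The tray is fully closed and matches the first picture to within noise; the jar's area is unchanged too.

```bash
python3 -c "
from h import *
manip.sleep(.3); print(manip.hand_in())"
```

```text
the job is handed in; nothing more can be done
None
```

The job is handed in: the tin was set flat and lid up in the middle bay, the tray is fully closed over it, and the jar, glue bottle and wheel were not touched; the hand-in gave no verdict.

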